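Tighten the filter holder's four knobs in star order

TASK

Close the round filter holder evenly by hand-tightening its four coloured knobs clockwise in star order, red, then white across from it, then blue, then yellow, in two passes: first give each about an eighth of a turn, then, in the same order, turn each on until you feel it come up firmly tight. Where a knob gets tight differs from knob to knob, so go by feel and stop there: do not overtighten, or its stud is dragged round. Leave the white cap on the cover and the beaker and vials where they stand, and let go at the end.

Things in the scene. Friction and masses are not known exactly. Their poses are not given: they have to be found in the camera images.
- filter_holder: disc filter holder fixed to the worktop: two round metal flanges 188 mm across with a blue gasket between; origin at the centre of its underside, z up. The flat cover top is 52 mm up. Four winged knobs stand on it, evenly round a circle of 70 mm radius. On a low boss (60 mm across, 6 mm high) in the middle stands the loose white cap, its edge 18 mm from the middle, its top 74 mm up
- knob_red: red winged knob, opposite white: an upright bar 44 mm long (own x), 12 mm thick (own y), 30 mm high on a round hub. Origin on its axis, 63 mm above the worktop; the bar spans 6 to 36 mm above that; z up; it keeps its height. Clockwise from above tightens: light drag, about 0.05 N m, for 1.3 to 1.9 rad (differs), then the torque climbs 3 N m per rad. 0.2 N m is well tight; it stays so when let go
- knob_red_end (a point): a point near one end of the red knob's bar, 18 mm from its axis and 21 mm above the knob's origin
- foot_red_under (a point): centre of the underside of the red knob's steel pressure foot (25 mm across, below the knob); it sinks 1 mm per rad of tightening and lies on the stud flange, 56 mm above the worktop, when the knob is tight
- stud_red_rim (a point): a point on the rim of the red knob's stud flange, 14.5 mm from the axis; the flange stands still unless the knob is turned with more than about 0.5 N m, which drags it round and spoils it
- knob_white: white winged knob, opposite red: an upright bar 44 mm long (own x), 12 mm thick (own y), 30 mm high on a round hub. Origin on its axis, 63 mm above the worktop; the bar spans 6 to 36 mm above that; z up; it keeps its height. Clockwise from above tightens: light drag, about 0.05 N m, for 1.3 to 1.9 rad (differs), then the torque climbs 3 N m per rad. 0.2 N m is well tight; it stays so when let go
- knob_white_end (a point): a point near one end of the white knob's bar, 18 mm from its axis and 21 mm above the knob's origin
- foot_white_under (a point): centre of the underside of the white knob's steel pressure foot (25 mm across, below the knob); it sinks 1 mm per rad of tightening and lies on the stud flange, 56 mm above the worktop, when the knob is tight
- stud_white_rim (a point): a point on the rim of the white knob's stud flange, 14.5 mm from the axis; the flange stands still unless the knob is turned with more than about 0.5 N m, which drags it round and spoils it
- knob_blue: blue winged knob, opposite yellow: an upright bar 44 mm long (own x), 12 mm thick (own y), 30 mm high on a round hub. Origin on its axis, 63 mm above the worktop; the bar spans 6 to 36 mm above that; z up; it keeps its height. Clockwise from above tightens: light drag, about 0.05 N m, for 1.3 to 1.9 rad (differs), then the torque climbs 3 N m per rad. 0.2 N m is well tight; it stays so when let go
- knob_blue_end (a point): a point near one end of the blue knob's bar, 18 mm from its axis and 21 mm above the knob's origin
- foot_blue_under (a point): centre of the underside of the blue knob's steel pressure foot (25 mm across, below the knob); it sinks 1 mm per rad of tightening and lies on the stud flange, 56 mm above the worktop, when the knob is tight
- stud_blue_rim (a point): a point on the rim of the blue knob's stud flange, 14.5 mm from the axis; the flange stands still unless the knob is turned with more than about 0.5 N m, which drags it round and spoils it
- knob_yellow: yellow winged knob, opposite blue: an upright bar 44 mm long (own x), 12 mm thick (own y), 30 mm high on a round hub. Origin on its axis, 63 mm above the worktop; the bar spans 6 to 36 mm above that; z up; it keeps its height. Clockwise from above tightens: light drag, about 0.05 N m, for 1.3 to 1.9 rad (differs), then the torque climbs 3 N m per rad. 0.2 N m is well tight; it stays so when let go
- knob_yellow_end (a point): a point near one end of the yellow knob's bar, 18 mm from its axis and 21 mm above the knob's origin
- foot_yellow_under (a point): centre of the underside of the yellow knob's steel pressure foot (25 mm across, below the knob); it sinks 1 mm per rad of tightening and lies on the stud flange, 56 mm above the worktop, when the knob is tight
- stud_yellow_rim (a point): a point on the rim of the yellow knob's stud flange, 14.5 mm from the axis; the flange stands still unless the knob is turned with more than about 0.5 N m, which drags it round and spoils it
- white_cap: loose white ribbed cap, 36 mm across and 16 mm high, standing loose on the middle of the filter holder; origin at the centre of its underside; a bystander
- beaker: glass beaker, 64 mm across and 83 mm high, on the worktop beyond the holder; origin at the centre of its underside; a bystander
- vial_blue: vial with a blue cap, 24 mm across and 51 mm high, on the worktop right of the holder; origin at the centre of its underside; a bystander
- vial_black: vial with a black cap, 24 mm across and 51 mm high, on the worktop right of the holder; origin at the centre of its underside; a bystander

How it is judged (in metres and radians):
On the way, in this order (a step that is already met when the one before it is completed fails the run):
1. first pass: the red knob is turned on by about an eighth of a turn (at least 29 degrees) (distance of knob_red_end from where it was at the start of the episode above 0.009 m), for 0.1 s.
2. first pass: the white knob is turned on by about an eighth of a turn (at least 29 degrees) (distance of knob_white_end from where it was at the start of the episode above 0.009 m), for 0.1 s.
3. first pass: the blue knob is turned on by about an eighth of a turn (at least 29 degrees) (distance of knob_blue_end from where it was at the start of the episode above 0.009 m), for 0.1 s.
4. first pass: the yellow knob is turned on by about an eighth of a turn (at least 29 degrees) (distance of knob_yellow_end from where it was at the start of the episode above 0.009 m), for 0.1 s.
5. second pass: the red knob is tight, its foot bedded (z of foot_red_under in the frame of filter_holder below 0.05606 m), for 0.1 s.
6. second pass: the white knob is tight, its foot bedded (z of foot_white_under in the frame of filter_holder below 0.05606 m), for 0.1 s.
7. second pass: the blue knob is tight, its foot bedded (z of foot_blue_under in the frame of filter_holder below 0.05606 m), for 0.1 s.
8. second pass: the yellow knob is tight, its foot bedded (z of foot_yellow_under in the frame of filter_holder below 0.05606 m), for 0.1 s.
At the end, for the whole second after the job is handed in: all four knobs are tight (each foot within 0.06 mm, or 0.06 rad of turn, of its seat), no stud has been dragged by more than 0.8 mm at its rim (about 3 degrees), the white cap is within 10 mm and the beaker and vials are within 20 mm of where they stood, and the robot has let go (z of each of foot_red_under, foot_white_under, foot_blue_under, foot_yellow_under in the frame of filter_holder below 0.05606 m and distance of each of stud_red_rim, stud_white_rim, stud_blue_rim, stud_yellow_rim from where it was at the start of the episode below 0.0008 m and distance of white_cap from where it was at the start of the episode below 0.01 m and distance of each of beaker, vial_blue, vial_black from where it was at the start of the episode below 0.02 m); the robot touches nothing.
It fails at once if a stud is dragged round by more than 0.8 mm at its rim: overtightened (distance of any of stud_red_rim, stud_white_rim, stud_blue_rim, stud_yellow_rim from where it was at the start of the episode above 0.0008 m).
It fails at once if one knob is turned by more than about 64 degrees while another has not yet had its first 29 degrees (distance of any of knob_red_end, knob_white_end, knob_blue_end, knob_yellow_end from where it was at the start of the episode above 0.019 m and distance of any of knob_red_end, knob_white_end, knob_blue_end, knob_yellow_end from where it was at the start of the episode below 0.009 m).
It fails at once if the white cap is knocked off its place (10 mm), or the beaker or a vial is moved (20 mm) (distance of white_cap from where it was at the start of the episode above 0.01 m or distance of any of beaker, vial_blue, vial_black from where it was at the start of the episode above 0.02 m).
It also fails if it takes over 72 s, if anything falls off the work surface, if the arm or the gripper's body presses on something with over 40 N, if the wrist force passes 120 N, or if a joint passes its speed limit or range.

ROBOT

A 7-joint arm with a two-finger parallel gripper is mounted at the origin on a cart in front of the work surface, level with it; the furniture and walls round the work are solid. World frame = base frame: x ahead of the robot, y to its left, z up, the work surface at z = 0. Lengths are in mm, angles in rad, forces in N, time in s.
With the tool pointing down it reaches from about 400 to 875 mm from the base axis. Payload 4.4 kg.
Tool frame: the origin (TCP) lies at the very end of the fingers, on their centre line; the grasp point (between the pads) lies 19 mm behind it; z points along the fingers, y is the line along which they close (so a half turn about z gives the same grasp; the last joint's range is limited). The gripper opens to 85 mm and grips with 20 to 120 N. Pads are 22 mm wide; open, the fingers measure 114 mm over their backs; the gripper's body (76 mm by 85 mm) begins 54 mm behind the grasp point. The pads swing forward as they close: fully open they stand 13 mm farther back than shut.
Start: joints at [-1.313, 0.628, 0.038, 1.517, -0.027, 0.996, -0.02], TCP at [206.787, 616.244, 206.013] pointing down, gripper open.
Joint ranges: [-3.06, 3.06], [-0.37, 2.12], [-1.25, 1.32], [0.18, 2.47], [-1.1, 4.24], [0.23, 1.98], [-2.94, 2.94]. Speed limits (rad/s): [2.57, 2.57, 3.14, 3.14, 3.14, 3.14, 3.14].

INTERFACE

Orientations are given as [roll, pitch, yaw] about the fixed x, y, z axes, in that order (R = Rz(yaw) Ry(pitch) Rx(roll)).
In Python, from cell import monitor, viewer, workorder gives the robot as it stands.
- The arm moves only by the tool arm_command, never from a script. Its argument "series" is one flat list of numbers, 5 for each row, row after row: the opening in per cent of the stroke, from 0 (shut) to 100 (fully open), then the shift along the tool's x, y, z in cm, then the turn about the tool's z in degrees. In form: [claw, x, y, z, roll, claw, x, y, z, roll, ...]. A call has exactly 5 rows; each row is the pose to reach, as a shift and turn from the pose commanded when the call began, along the tool's axes at that moment; what a row does not reach only later rows make up. A row lasts 1/12 s, in which the tool goes at most 41.7 mm and 7.16 degrees, less where a joint would pass 70% of its speed; a pose out of reach is approached as far as the arm can. A call with a gripper value outside its range is refused whole. The fingers move at their own pace and stop on an object; the grip force is fixed at half the most. Time passes only in rows, so rows that repeat a pose let the fingers close, or fill a call up. It gives the time, the measured TCP pose, the force, the opening and the grip force at its end, in the units of the state.
- monitor.read_state(): the state, without advancing time (a new reading comes with each control period).
- viewer.get_image(name): name is "scene" or "side" or "wrist"; returns (picture, depth): 384x512x3 uint8, red, green, blue; 384x512 float32, mm along the optical axis (not along the pixel's ray), 0 where there is no reading.
- viewer.camera_model(name): a dict with "mtx" (3x3 intrinsics, pixels), "R" (3x3) and "t" (3): a world point X has camera coordinates R X + t. Camera axes: x right, y down, z forward; pixel columns grow to the right and rows downward; lengths in mm; the calibration is good to about 2 mm. The wrist camera is an equidistant fisheye: a pixel r from the principal point sees the ray r / f radians off the axis. A picture is of the moment at which its call begins: read the wrist's pose just before it. camera_model takes no time and is no camera call; for the wrist camera it gives the pose at the moment of the call.
- workorder.finish_job(): hands the job in; it is judged then, once.
The state is a dict: "clock": time; "qpos": joint angles; "qd": joint speeds; "tau": joint torques, N m; "eef_pos": TCP position; "tool_rot": TCP orientation; "force": force on the tool from outside, world axes, zero at the start; "torque": the same for the moment, N m; "width": finger opening in mm; "gripper_force": force on a finger pad.
Only numpy, scipy, OpenCV 4.12 (cv2) and the standard library are available. Lean on these libraries where they do the work, as an engineer would, in place of code of your own. Each camera call takes 0.05 s, during which the arm holds its last target. There are 200 camera calls.

## Working session

There is one attempt and no reset: what is moved stays moved. The work goes in short steps, Python scripts to look and compute and a tool call to move; the robot and the scene stay as the last step left them, time stands still between calls to the robot, and variables do not carry over. Pictures are saved under pics/ and viewed, at most 10 in all, crops included, and the job is handed in when it is done.

Besides the shell and the picture viewer there is one more tool, called after "Request:" as name(argument=value, ...) on one line, values as JSON. arm_command: Moves the arm, as the interface text tells. Its arguments: {"type":"object","properties":{"series":{"type":"array","items":{"type":"number"}}},"required":["series"]}

```bash
ls; mkdir -p pics; python3 - <<'E'
from cell import monitor, viewer
import cv2
print(monitor.read_state())
for n in("scene","side"):
    p,d=viewer.get_image(n); cv2.imwrite(f"pics/{n}0.png",p[:,:,::-1])
    print(n,viewer.camera_model(n))
E
```

```text
pics
{'clock': 0.0, 'qpos': array([-1.31279215,  0.62929464,  0.03843736,  1.51835854, -0.02697723,
        0.99631879, -0.02004324]), 'qd': array([-8.61739398e-04,  4.02944224e-04, -5.93119181e-04, -2.21443997e-03,
        2.61454335e-04, -2.78150635e-03, -9.79640093e-05]), 'tau': array([-1.16925216e-04, -5.63385737e+01,  1.22596722e+00, -1.93445045e+01,
        1.09487964e-02,  1.04563544e-02,  5.60654158e-06]), 'eef_pos': array([206.57801085, 615.59442021, 205.12545781]), 'tool_rot': array([-3.13973160e+00,  3.83176669e-05,  2.81776160e+00]), 'force': array([ 0.6158736 ,  0.01986869, -0.36875824]), 'torque': array([0.00859793, 0.02384305, 0.0013307 ]), 'gripper_force': 0.0, 'width': 85.27749716123957}
scene {'mtx': array([[415.44838056,   0.        , 258.87060439],
       [  0.        , 415.44838056, 187.54377825],
       [  0.        ,   0.        ,   1.        ]]), 'R': array([[ 0.76479166, -0.64424583, -0.00640528],
       [-0.41105308, -0.48026213, -0.77484428],
       [ 0.49611398,  0.59522735, -0.63211971]]), 't': array([-446.0526453 ,  321.53505658,  690.33588025])}
side {'mtx': array([[372.10768135,   0.        , 256.51875851],
       [  0.        , 372.10768135, 191.25060876],
       [  0.        ,   0.        ,   1.        ]]), 'R': array([[-0.96113983, -0.27605052, -0.00251617],
       [-0.10963547,  0.39005688, -0.9142405 ],
       [ 0.25335802, -0.8784371 , -0.40516414]]), 't': array([615.82742143, 102.97271572, 875.23785384])}
```

View pics/scene0.png

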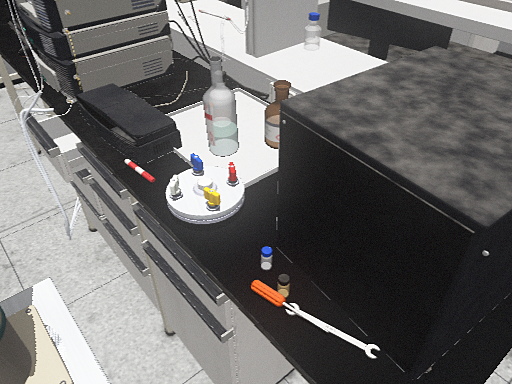

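View pics/side0.png

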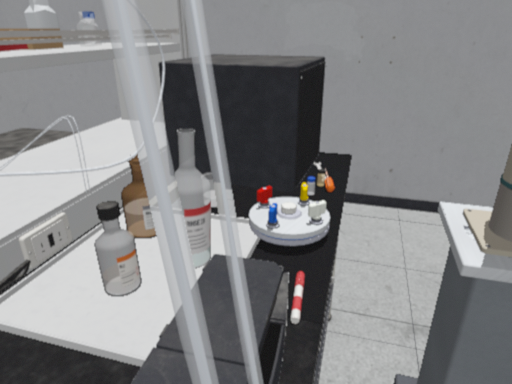

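The scene view shows the holder at about (205,193), with red at (232,174), white (174,186), blue (197,163) and yellow (212,200). The vials are at (266,258) and (284,286). The side view shows the same knobs around (290,210).

```bash
cat > h.py <<'E'
import numpy as np, cv2
from cell import monitor, viewer
def ray(m,u,v,fish=False):
    K=m["mtx"]; x=(u-K[0,2])/K[0,0]; y=(v-K[1,2])/K[1,1]
    if fish:
        r=np.hypot(x,y); s=np.sin(r)/max(r,1e-9); d=np.array([x*s,y*s,np.cos(r)])
    else: d=np.array([x,y,1.])
    return -m["R"].T@m["t"], m["R"].T@d
def onplane(m,u,v,z,fish=False):
    c,d=ray(m,u,v,fish); return c+d*(z-c[2])/d[2]
def colmask(p,name):
    h=cv2.cvtColor(p,cv2.COLOR_RGB2HSV); H,S,V=[h[:,:,i].astype(int) for i in range(3)]
    b=(S>140)&(V>60)
    return {"red":b&((H<6)|(H>172)),"blue":b&(H>105)&(H<130),"yellow":b&(H>18)&(H<35)}[name]
E
python3 - <<'E'
from h import *
for n,box in(("scene",(140,150,260,230)),("side",(240,175,340,245))):
    p=cv2.imread(f"pics/{n}0.png")[:,:,::-1].copy(); m=viewer.camera_model(n)
    for c in("red","blue","yellow"):
        k=colmask(p,c); z=np.zeros_like(k); z[box[1]:box[3],box[0]:box[2]]=1; k&=z
        v,u=np.nonzero(k)
        print(n,c,len(u),u.mean(),v.mean(),onplane(m,u.mean(),v.mean(),84).round())
m=viewer.camera_model("scene"); print(onplane(m,174,187,84).round())
m=viewer.camera_model("side"); print(onplane(m,317,210,84).round())
print(viewer.camera_model("wrist"))
p,d=viewer.get_image("wrist"); cv2.imwrite("pics/w0.png",p[:,:,::-1])
E
```

```text
scene red 142 187.0281690140845 173.74647887323943 [504. 171.  84.]
scene blue 63 196.20634920634922 159.88888888888889 [552. 204.  84.]
scene yellow 193 211.81865284974094 196.46113989637306 [501.  64.  84.]
side red 218 264.3165137614679 193.9862385321101 [588. 115.  84.]
side blue 159 283.314465408805 204.0943396226415 [533. 157.  84.]
side yellow 125 303.408 191.568 [501.  76.  84.]
[454. 148.  84.]
[456. 166.  84.]
{'mtx': array([[297.31863964,   0.        , 257.79304313],
       [  0.        , 297.31863964, 191.89108049],
       [  0.        ,   0.        ,   1.        ]]), 'R': array([[ 0.31725347,  0.94833748, -0.00250417],
       [ 0.90734806, -0.30277093,  0.29163206],
       [ 0.27580742, -0.09479344, -0.9565273 ]]), 't': array([-648.14850212,  -38.76378477,  379.60209644])}
```

View pics/w0.png

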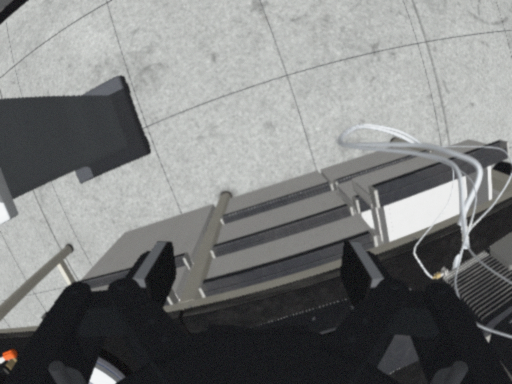

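The wrist view shows only the floor and cart edge, so I must move first. I'll check for tall obstacles along the way using the depth images.

```bash
python3 - <<'E'
from h import *
P=[]
for n in("scene","side"):
    p,d=viewer.get_image(n); m=viewer.camera_model(n); K=m["mtx"]
    v,u=np.nonzero(d>0); z=d[v,u]
    C=np.stack([(u-K[0,2])/K[0,0]*z,(v-K[1,2])/K[1,1]*z,z]); W=(m["R"].T@(C-m["t"][:,None])).T
    P.append(W)
    for c,b in(("red",1),("blue",1),("yellow",1)):
        k=colmask(p,c)[v,u]&(W[:,2]>68)&(W[:,2]<104)&(abs(W[:,0]-520)<110)&(abs(W[:,1]-120)<110)
        print(n,c,k.sum(),W[k].mean(0).round(),np.median(W[k],0).round())
    k=(W[:,2]>70)&(W[:,2]<104)&(abs(W[:,0]-455)<30)&(abs(W[:,1]-150)<35); print("white",k.sum(),W[k].mean(0).round())
W=np.vstack(P)
for z0 in(100,):
  for y in range(700,-250,-50):
    print(y,[int(W[(abs(W[:,0]-x-25)<25)&(abs(W[:,1]-y-25)<25),2].max(initial=-1)) for x in range(300,850,50)])
s=monitor.read_state(); a=s["tool_rot"][2]; T=np.array([[np.cos(a),np.sin(a)],[np.sin(a),-np.cos(a)]])
print("delta tool cm",T.T@(np.array([520,120])-s["eef_pos"][:2])/10)
E
```

```text
scene red 59 [587. 101.  94.] [585.  99.  98.]
scene blue 63 [546. 194.  92.] [546. 193.  98.]
scene yellow 182 [499.  60.  89.] [498.  60.  90.]
white 153 [455. 149.  90.]
side red 174 [589. 117.  85.] [588. 119.  86.]
side blue 106 [544. 214.  86.] [543. 218.  87.]
side yellow 90 [499.  81.  86.] [499.  87.  89.]
white 235 [457. 163.  86.]
700 [-1, -1, 3, 457, 453, 81, -1, 25, 14, 7, 9]
650 [-1, -1, 3, 451, 449, 90, -1, 4, 11, 11, 10]
600 [-1, -1, 49, 94, 93, 93, 87, 23, 14, 4, 3]
550 [-1, -1, 52, 94, 94, 95, 89, 20, 21, 21, 19]
500 [-1, -1, 3, 94, 94, 94, 90, 9, 10, 10, 7]
450 [-1, -1, 3, 94, 94, 94, 92, 11, 10, 112, 309]
400 [-1, -1, 14, 95, 94, 94, 92, 9, 107, 175, 326]
350 [-1, -1, 12, 93, 93, 94, 93, 9, 9, 155, 10]
300 [-1, -1, 3, 19, 3, 20, 168, 281, 281, 10, 9]
250 [-1, -1, 3, 18, 4, 17, 153, 279, 281, 10, 123]
200 [-1, -1, 2, 53, 101, 100, 9, 9, 9, 76, 197]
150 [-1, -1, 98, 102, 101, 101, 54, 9, 9, 9, 192]
100 [-1, -1, 100, 100, 76, 101, 99, 20, 18, 15, -1]
50 [-1, -1, 53, 101, 100, 103, 53, 3, 78, 80, -1]
0 [-1, -1, 3, 95, 99, 54, 3, 2, -1, 79, -1]
-50 [-1, -1, 4, 3, 3, 3, 4, 0, 0, -1, -1]
-100 [-1, -1, 3, 46, 332, 361, 361, 361, 359, 354, 76]
-150 [-1, -1, 23, 52, 358, 362, 361, 361, 361, 362, 362]
-200 [-1, -1, 22, 53, 359, 361, 361, 362, 361, 362, 362]
delta tool cm [-45.4822775  -37.04721281]
```

Request:
arm_command(series=[100, -3.1, -2.6, 0, 0, 100, -6.2, -5.2, 0, 0, 100, -9.3, -7.9, 0, 0, 100, -12.4, -10.5, 0, 0, 100, -15.5, -13.1, 0, 0])

```text
clock: 0.67
eef_pos: [312.7, 440.9, 206.0]
tool_rot: [3.142, 0.0, 2.818]
force: [0.0, -0.5, 0.7]
width: 85.3
gripper_force: 0.0
```

Request:
arm_command(series=[100, -3.1, -2.6, 0, 0, 100, -6.2, -5.2, 0, 0, 100, -9.3, -7.9, 0, 0, 100, -12.4, -10.5, 0, 0, 100, -15.5, -13.1, 0, 0])

```text
clock: 1.08
eef_pos: [418.0, 267.4, 206.2]
tool_rot: [3.141, 0.0, 2.818]
force: [0.8, -0.4, -0.4]
width: 85.3
gripper_force: 0.0
```

Request:
arm_command(series=[100, -3.1, -2.6, 0, 0, 100, -6.2, -5.2, 0, 0, 100, -9.3, -7.9, 0, 0, 100, -12.4, -10.5, 0, 0, 100, -15.5, -13.1, 0, 0])

```text
clock: 1.5
eef_pos: [523.3, 93.8, 206.1]
tool_rot: [3.141, 0.0, 2.818]
force: [0.1, 0.6, 0.1]
width: 85.8
gripper_force: 0.0
```

Request:
arm_command(series=[100, 0, 0, 0, 7, 100, 0, 0, 0, 14, 100, 0, 0, 0, 21, 100, 0, 0, 0, 28, 100, 0, 0, 0, 28])

```text
clock: 1.92
eef_pos: [522.5, 95.6, 205.9]
tool_rot: [-3.141, 0.0, 2.326]
force: [-0.2, -0.3, -0.8]
width: 85.3
gripper_force: 0.0
```

Request:
arm_command(series=[100, 0, 0, 0, 7, 100, 0, 0, 0, 14, 100, 0, 0, 0, 21, 100, 0, 0, 0, 28, 100, 0, 0, 0, 28])

```text
clock: 2.33
eef_pos: [522.5, 95.9, 205.9]
tool_rot: [-3.141, 0.0, 1.841]
force: [-0.5, -0.1, -0.2]
width: 85.1
gripper_force: 0.0
```

```bash
python3 - <<'E'
from h import *
s=monitor.read_state(); m=viewer.camera_model("wrist")
np.save("m1.npy",m,allow_pickle=True)
p,d=viewer.get_image("wrist"); cv2.imwrite("pics/w1.png",p[:,:,::-1])
for c in("red","blue","yellow"):
    n,l,st,ce=cv2.connectedComponentsWithStats(colmask(p,c).astype(np.uint8))
    for i in range(1,n):
        if st[i,4]>60: print(c,st[i],ce[i].round(1),onplane(m,*ce[i],90,True).round(1))
print(s["qpos"],s["torque"])
E
```

```text
red [446  11  13  35 186] [450.2  29.8] [678.  317.3  90. ]
red [308 166  38  38 772] [325.2 183.3] [588.4 110.2  90. ]
blue [299  64  26  44 643] [311.   85.6] [545.9 197.9  90. ]
blue [500 281  12  29 247] [506.6 295.8] [970.2  20.4  90. ]
blue [201 301  17  16 215] [209.  308.7] [508.2 -75.9  90. ]
yellow [221 178  20  48 585] [230.  201.6] [501.3  66.   90. ]
[-0.47365059  0.47868568  0.35018109  1.85531339 -0.21261073  0.84422967
  0.25253456] [-0.02358319 -0.06178305 -0.00029733]
```

View pics/w1.png

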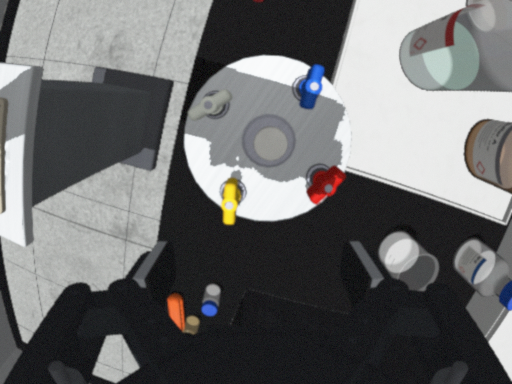

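Knobs in the wrist view: red at (325,183), blue (311,86), yellow (230,202), white (210,104). I'll fit the bar tops using depth points at knob-top height.

```bash
cat >> h.py <<'E'
G={"red":(588,110),"white":(456,156),"blue":(545,202),"yellow":(500,66)}
def bars(zlo=94):
    m=viewer.camera_model("wrist"); p,d=viewer.get_image("wrist"); K=m["mtx"]
    v,u=np.nonzero(d>0); x=(u-K[0,2])/K[0,0]; y=(v-K[1,2])/K[1,1]; r=np.hypot(x,y)+1e-9
    k=r<1.2; u,v,x,y,r=u[k],v[k],x[k],y[k],r[k]; z=d[v,u]; t=np.tan(r)/r
    W=(m["R"].T@(np.stack([x*t*z,y*t*z,z])-m["t"][:,None])).T
    out={}
    for n,g in G.items():
        k=(W[:,2]>zlo)&(W[:,2]<106)&(np.hypot(W[:,0]-g[0],W[:,1]-g[1])<35)
        Q=W[k]
        if len(Q)<20: print(n,"few",len(Q)); continue
        (c,(w,h),a)=cv2.minAreaRect(Q[:,:2].astype(np.float32))
        if w<h: a+=90
        e,V=np.linalg.eigh(np.cov(Q[:,:2].T)); pa=np.degrees(np.arctan2(V[1,1],V[0,1]))%180
        out[n]=(c,a%180); print(n,len(Q),"rect",np.round(c,1),round(w),round(h),"ang",round(a%180,1),"pca",pa.round(1),"mean",Q.mean(0).round(1))
    return p,out
E
python3 - <<'E'
from h import *
p,o=bars()
c=np.array([o[k][0] for k in o if k in o]); print(c.mean(0))
for k in o: print(k, np.hypot(*(np.array(o[k][0])-c.mean(0))))
E
```

```text
red 531 rect [590.2 108.7] 44 16 ang 55.6 pca 59.5 mean [589.3 109.2  98. ]
white 615 rect [458.4 154.5] 44 16 ang 39.0 pca 44.7 mean [458.6 154.8  98.1]
blue 603 rect [547.1 197.5] 16 43 ang 98.3 pca 91.0 mean [546.8 197.   98.1]
yellow 507 rect [500.9  66.6] 16 43 ang 104.8 pca 102.6 mean [500.5  67.8  98.1]
[524.13977051 131.82087898]
red 69.945749492474
white 69.56406071566049
blue 69.57354618055638
yellow 69.22954380968106
```

Request:
arm_command(series=[60, -0.1, 1.4, 1.5, 7, 60, -0.2, 2.8, 3.0, 14, 60, -0.3, 4.1, 4.5, 21, 60, -0.5, 5.5, 6.0, 28, 60, -0.6, 6.9, 7.6, 35])

```text
clock: 2.85
eef_pos: [591.4, 108.4, 129.4]
tool_rot: [3.142, -0.001, 1.228]
force: [0.5, -0.5, 0.6]
width: 51.6
gripper_force: 0.0
```

Request:
arm_command(series=[60, 0, 0, 0, 7, 60, 0, 0, 0, 13, 60, 0, 0, 2, 13, 60, 0, 0, 4, 13, 60, 0, 0, 5.2, 13])

```text
clock: 3.27
eef_pos: [589.6, 108.7, 76.2]
tool_rot: [-3.139, 0.001, 1.007]
force: [-0.0, 0.8, -0.4]
width: 51.3
gripper_force: 0.0
```

Request:
arm_command(series=[0, 0, 0, 0, 0, 0, 0, 0, 0, 0, 0, 0, 0, 0, 0, 0, 0, 0, 0, 0, 0, 0, 0, 0, 0])

```text
clock: 3.68
eef_pos: [591.4, 108.4, 79.0]
tool_rot: [3.14, -0.001, 1.003]
force: [-0.4, -0.1, -0.1]
width: 0.0
gripper_force: 0.0
```

The gripper shut to 0 mm, so it holds nothing. I'll look before doing anything else.

```bash
python3 - <<'E'
from h import *
print(monitor.read_state())
p,d=viewer.get_image("wrist"); q,_=viewer.get_image("scene")
q=cv2.resize(q[110:260,120:320],(512,384),interpolation=cv2.INTER_CUBIC)
cv2.imwrite("pics/w2.png",np.vstack([p[100:],q])[:600,:,::-1])
E
```

```text
{'clock': 3.6833, 'qpos': array([-0.52029747,  0.77231213,  0.48328531,  1.77949346, -0.51653588,
        0.71680191, -0.32444426]), 'qd': array([-0.0029432 ,  0.00169462, -0.00215087,  0.00309311, -0.0018156 ,
        0.00077393, -0.00043588]), 'tau': array([ 5.91956335e-02, -5.43253970e+01,  8.05237859e+00, -1.32034323e+01,
        1.11337545e-02, -3.49673443e-03,  3.82593193e-03]), 'eef_pos': array([591.41676558, 108.37398165,  79.0403688 ]), 'tool_rot': array([ 3.14039224e+00, -1.36021707e-03,  1.00312283e+00]), 'force': array([-0.3958218 , -0.13018513, -0.14666237]), 'torque': array([-0.00392177, -0.01417514, -0.03430904]), 'gripper_force': 0.0, 'width': 0.04217350540578667}
```

View pics/w2.png

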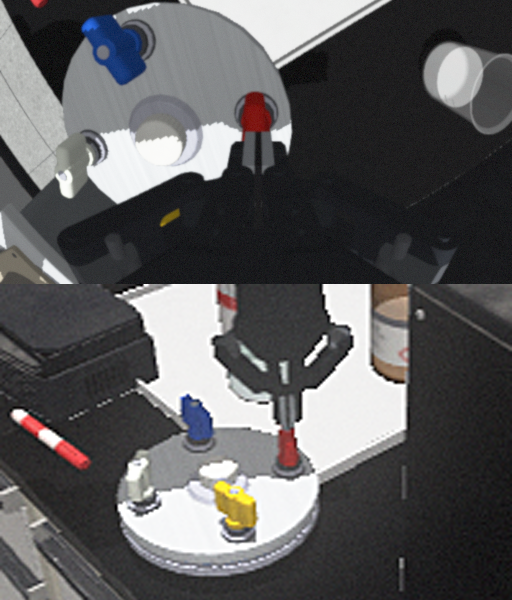

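The fingers look aligned with the red bar, but their tips seem to be at the bar's top. I'll measure the fingertip location with depth.

```bash
python3 - <<'E'
from h import *
def cloud(n):
    m=viewer.camera_model(n); p,d=viewer.get_image(n); K=m["mtx"]
    v,u=np.nonzero(d>0); x=(u-K[0,2])/K[0,0]; y=(v-K[1,2])/K[1,1]; z=d[v,u]
    if n=="wrist":
        r=np.hypot(x,y)+1e-9; t=np.tan(r)/r; x,y=x*t,y*t
    return p[v,u],(m["R"].T@(np.stack([x*z,y*z,z])-m["t"][:,None])).T,u,v
for n in("scene","side","wrist"):
    c,W,u,v=cloud(n)
    k=(np.hypot(W[:,0]-590,W[:,1]-109)<22)&(W[:,2]>55)&(W[:,2]<140)
    sat=(c.max(1).astype(int)-c.min(1))>70
    for nm,q in(("red",k&sat),("grey",k&~sat)):
        print(n,nm,q.sum())
        for z in range(60,140,10):
            j=q&(W[:,2]>=z)&(W[:,2]<z+10)
            if j.sum(): print("  z",z,j.sum(),W[j].mean(0).round(),"u",u[j].min(),u[j].max(),"v",v[j].min(),v[j].max())
E
```

```text
scene red 62
  z 60 2 [583. 109.  68.] u 229 230 v 177 179
  z 70 14 [582.  94.  76.] u 229 235 v 174 180
  z 80 11 [581.  92.  85.] u 231 235 v 175 178
  z 90 31 [583.  97.  97.] u 229 234 v 167 174
  z 100 4 [585. 102. 101.] u 230 233 v 167 170
scene grey 209
  z 60 28 [586. 105.  64.] u 227 237 v 176 182
  z 70 3 [581. 106.  78.] u 229 230 v 174 177
  z 80 9 [588. 105.  85.] u 228 235 v 170 176
  z 90 10 [582. 106.  94.] u 228 232 v 167 174
  z 100 9 [586. 103. 106.] u 229 234 v 165 167
  z 110 38 [586. 102. 115.] u 226 237 v 160 165
  z 120 40 [587. 101. 125.] u 226 237 v 157 161
  z 130 44 [587. 102. 135.] u 225 237 v 154 158
side red 163
  z 60 19 [587. 117.  66.] u 261 267 v 199 203
  z 70 41 [587. 116.  75.] u 257 271 v 194 201
  z 80 49 [586. 115.  85.] u 258 271 v 190 197
  z 90 54 [588. 116.  95.] u 257 271 v 187 193
side grey 218
  z 60 21 [586. 114.  63.] u 259 271 v 197 204
  z 70 2 [579. 102.  71.] u 269 270 v 197 197
  z 90 9 [589. 106.  97.] u 261 269 v 186 188
  z 100 24 [590. 117. 106.] u 259 269 v 184 187
  z 110 46 [589. 118. 115.] u 258 270 v 179 185
  z 120 51 [588. 117. 125.] u 258 270 v 175 181
  z 130 48 [589. 118. 135.] u 258 270 v 171 177
wrist red 846
  z 60 50 [595. 108.  68.] u 242 271 v 210 225
  z 70 51 [599. 119.  77.] u 243 269 v 193 224
  z 80 108 [600. 124.  85.] u 244 269 v 194 229
  z 90 637 [598. 121.  97.] u 244 268 v 200 231
wrist grey 2106
  z 60 190 [592. 110.  63.] u 238 274 v 202 228
  z 70 45 [600. 126.  76.] u 243 270 v 191 227
  z 80 30 [596. 119.  86.] u 242 270 v 198 232
  z 90 68 [591. 117.  96.] u 241 269 v 202 240
  z 100 51 [596. 117. 109.] u 241 270 v 232 241
  z 110 479 [596. 115. 115.] u 230 286 v 233 251
  z 120 584 [595. 115. 125.] u 228 288 v 242 261
  z 130 517 [596. 116. 135.] u 227 289 v 252 304
```

All three cameras put the fingertips about 22 mm above the reported TCP. They shut just above the bar, so I'll open, go 20 mm lower and close again.

Request:
arm_command(series=[60, 0, 0, 0, 0, 60, 0, 0, 0, 0, 60, 0, 0, 0, 0, 60, 0, 0, 0, 0, 60, 0, 0, 0, 0])

```text
clock: 4.35
eef_pos: [590.7, 108.3, 78.0]
tool_rot: [-3.142, 0.0, 1.003]
force: [-0.7, -0.1, -1.0]
width: 51.3
gripper_force: 0.0
```

Request:
arm_command(series=[60, 0, 0, 0.5, 0, 60, 0, 0, 1, 0, 60, 0, 0, 1.5, 0, 60, 0, 0, 2, 0, 60, 0, 0, 2, 0])

```text
clock: 4.77
eef_pos: [589.7, 108.3, 56.5]
tool_rot: [-3.14, 0.002, 1.003]
force: [-0.5, 0.3, -0.2]
width: 51.4
gripper_force: 0.0
```

Request:
arm_command(series=[0, 0, 0, 0, 0, 0, 0, 0, 0, 0, 0, 0, 0, 0, 0, 0, 0, 0, 0, 0, 0, 0, 0, 0, 0])

```text
clock: 5.18
eef_pos: [590.5, 108.8, 58.4]
tool_rot: [-3.141, -0.0, 1.003]
force: [-1.2, 1.5, 3.1]
width: 10.4
gripper_force: 61.7
```

Request:
arm_command(series=[0, 0, 0, 0, 5, 0, 0, 0, 0, 10, 0, 0, 0, 0, 15, 0, 0, 0, 0, 20, 0, 0, 0, 0, 25])

```text
clock: 5.6
eef_pos: [590.4, 108.8, 58.4]
tool_rot: [-3.141, -0.0, 0.562]
force: [-1.9, 1.3, 2.8]
width: 10.1
gripper_force: 61.7
```

Request:
arm_command(series=[0, 0, 0, 0, 5, 0, 0, 0, 0, 10, 0, 0, 0, 0, 15, 0, 0, 0, 0, 20, 0, 0, 0, 0, 20])

```text
clock: 6.02
eef_pos: [590.3, 108.8, 58.4]
tool_rot: [-3.141, 0.0, 0.215]
force: [-3.3, 1.6, 4.9]
width: 10.5
gripper_force: 62.0
```

```bash
python3 - <<'E'
from h import *
s=monitor.read_state(); print(s)
E
```

```text
{'clock': 6.0167, 'qpos': array([-0.6236531 ,  0.85842272,  0.67318656,  1.79347777, -0.74987301,
        0.76556427, -0.90749982]), 'qd': array([ 0.00794726, -0.00890574, -0.02189746,  0.00075124,  0.0234765 ,
       -0.00995434,  0.08679886]), 'tau': array([  0.81459481, -51.80223584,  11.68986976, -11.83419496,
        -0.16993111,  -0.9136574 ,  -0.69296401]), 'eef_pos': array([590.34770716, 108.77522258,  58.4046548 ]), 'tool_rot': array([-3.14108873e+00,  4.41396062e-04,  2.14855874e-01]), 'force': array([-3.33589345,  1.63843897,  4.91742173]), 'torque': array([0.21822643, 0.51177023, 0.00690375]), 'gripper_force': 61.96310877799988, 'width': 10.53108886848873}
```

Request:
arm_command(series=[60, 0, 0, 0, 0, 60, 0, 0, 0, 0, 60, 0, 0, 0, 0, 60, 0, 0, -2, 0, 60, 0, 0, -5, 0])

```text
clock: 6.43
eef_pos: [588.5, 108.1, 105.9]
tool_rot: [-3.141, 0.006, 0.217]
force: [0.7, -0.3, 0.5]
width: 51.1
gripper_force: 0.0
```

Request:
arm_command(series=[60, -2.4, -1.5, 0, -5.9, 60, -4.8, -3, 0, -11.8, 60, -7.1, -4.4, 0, -17.7, 60, -9.5, -5.9, 0, -23.6, 60, -11.9, -7.4, 0, -29.5])

```text
clock: 6.85
eef_pos: [457.7, 155.0, 108.2]
tool_rot: [3.141, -0.001, 0.737]
force: [-0.5, -0.1, -0.6]
width: 51.4
gripper_force: 0.0
```

Request:
arm_command(series=[60, 0, 0, 0, 0, 60, 0, 0, 1.5, 0, 60, 0, 0, 3, 0, 60, 0, 0, 4.5, 0, 60, 0, 0, 5, 0])

```text
clock: 7.27
eef_pos: [458.2, 154.6, 56.7]
tool_rot: [-3.141, 0.001, 0.732]
force: [-0.7, -0.5, 0.4]
width: 52.0
gripper_force: 0.0
```

Request:
arm_command(series=[0, 0, 0, 0, 0, 0, 0, 0, 0, 0, 0, 0, 0, 0, 0, 0, 0, 0, 0, 0, 0, 0, 0, 0, 0])

```text
clock: 7.68
eef_pos: [458.8, 155.6, 58.9]
tool_rot: [-3.141, -0.001, 0.733]
force: [-0.7, 1.5, 4.9]
width: 10.3
gripper_force: 61.8
```

Request:
arm_command(series=[0, 0, 0, 0, 5, 0, 0, 0, 0, 10, 0, 0, 0, 0, 15, 0, 0, 0, 0, 20, 0, 0, 0, 0, 25])

```text
clock: 8.1
eef_pos: [458.8, 155.4, 58.8]
tool_rot: [-3.141, -0.001, 0.292]
force: [-1.9, 0.9, 4.9]
width: 10.0
gripper_force: 61.8
```

Request:
arm_command(series=[0, 0, 0, 0, 5, 0, 0, 0, 0, 10, 0, 0, 0, 0, 15, 0, 0, 0, 0, 20, 0, 0, 0, 0, 20])

```text
clock: 8.52
eef_pos: [458.9, 155.2, 58.8]
tool_rot: [-3.141, -0.001, -0.057]
force: [-1.9, 0.9, 6.3]
width: 10.3
gripper_force: 62.1
```

Request:
arm_command(series=[60, 0, 0, 0, 0, 60, 0, 0, 0, 0, 60, 0, 0, 0, 0, 60, 0, 0, -2, 0, 60, 0, 0, -5, 0])

```text
clock: 8.93
eef_pos: [456.8, 154.3, 106.9]
tool_rot: [3.139, 0.005, -0.054]
force: [0.4, 0.7, -0.2]
width: 51.1
gripper_force: 0.0
```

Request:
arm_command(series=[60, 1.7, -1, 0, -7, 60, 3.4, -1.9, 0, -14, 60, 5.2, -2.9, 0, -21, 60, 6.9, -3.8, 0, -28, 60, 8.7, -4.8, 0, -35])

```text
clock: 9.35
eef_pos: [548.6, 198.4, 108.1]
tool_rot: [3.142, 0.0, 0.563]
force: [0.8, 0.1, -0.6]
width: 51.1
gripper_force: 0.0
```

Request:
arm_command(series=[60, 0, 0, 0, -7, 60, 0, 0, 0, -14, 60, 0, 0, 0, -21, 60, 0, 0, 0, -28, 60, 0, 0, 0, -35])

```text
clock: 9.77
eef_pos: [548.0, 197.9, 107.9]
tool_rot: [3.141, 0.0, 1.174]
force: [-0.5, 0.0, 0.1]
width: 51.1
gripper_force: 0.0
```

Request:
arm_command(series=[60, 0, 0, 0, -7, 60, 0, 0, 0, -14, 60, 0, 0, 0, -21, 60, 0, 0, 0, -28, 60, 0, 0, 0, -28])

```text
clock: 10.18
eef_pos: [548.1, 197.9, 108.1]
tool_rot: [3.141, -0.001, 1.66]
force: [-0.2, -0.0, 0.1]
width: 51.3
gripper_force: 0.0
```

Request:
arm_command(series=[60, 0, 0, 1.5, 0, 60, 0, 0, 3, 0, 60, 0, 0, 4.5, 0, 60, 0, 0, 5, 0, 60, 0, 0, 5, 0])

```text
clock: 10.6
eef_pos: [546.9, 197.7, 56.7]
tool_rot: [-3.139, 0.001, 1.655]
force: [-0.1, 0.4, 0.5]
width: 51.2
gripper_force: 0.0
```

Request:
arm_command(series=[0, 0, 0, 0, 0, 0, 0, 0, 0, 0, 0, 0, 0, 0, 0, 0, 0, 0, 0, 0, 0, 0, 0, 0, 0])

```text
clock: 11.02
eef_pos: [547.8, 198.1, 59.0]
tool_rot: [3.142, -0.0, 1.657]
force: [-1.8, -0.3, 6.1]
width: 10.0
gripper_force: 61.3
```

Request:
arm_command(series=[0, 0, 0, 0, 5, 0, 0, 0, 0, 10, 0, 0, 0, 0, 15, 0, 0, 0, 0, 20, 0, 0, 0, 0, 25])

```text
clock: 11.43
eef_pos: [547.8, 198.1, 59.0]
tool_rot: [-3.141, -0.0, 1.216]
force: [-2.8, -0.7, 5.8]
width: 10.6
gripper_force: 61.4
```

Request:
arm_command(series=[0, 0, 0, 0, 5, 0, 0, 0, 0, 10, 0, 0, 0, 0, 15, 0, 0, 0, 0, 20, 0, 0, 0, 0, 20])

```text
clock: 11.85
eef_pos: [547.7, 198.1, 59.0]
tool_rot: [-3.141, 0.0, 0.868]
force: [-1.7, -2.0, 7.3]
width: 10.2
gripper_force: 61.6
```

Request:
arm_command(series=[60, 0, 0, 0, 0, 60, 0, 0, 0, 0, 60, 0, 0, 0, 0, 60, 0, 0, -2, 0, 60, 0, 0, -5, 0])

```text
clock: 12.27
eef_pos: [545.8, 197.8, 106.1]
tool_rot: [-3.139, 0.005, 0.872]
force: [0.2, 1.3, 0.6]
width: 51.4
gripper_force: 0.0
```

Request:
arm_command(series=[60, -2.6, 1, 0, -7, 60, -5.2, 2, 0, -14, 60, -7.9, 2.9, 0, -21, 60, -10.5, 3.9, 0, -28, 60, -13.1, 4.9, 0, -35])

```text
clock: 12.68
eef_pos: [500.9, 65.4, 108.2]
tool_rot: [3.141, -0.0, 1.489]
force: [0.3, -0.5, 0.6]
width: 51.5
gripper_force: 0.0
```

Request:
arm_command(series=[60, 0, 0, 0, -7, 60, 0, 0, 0, -14, 60, 0, 0, 0, -18, 60, 0, 0, 0, -18, 60, 0, 0, 0, -18])

```text
clock: 13.1
eef_pos: [501.4, 66.3, 108.1]
tool_rot: [3.141, -0.0, 1.794]
force: [-0.1, 0.0, 0.2]
width: 51.1
gripper_force: 0.0
```

Request:
arm_command(series=[60, 0, 0, 1.5, 0, 60, 0, 0, 3, 0, 60, 0, 0, 4.5, 0, 60, 0, 0, 5, 0, 60, 0, 0, 5, 0])

```text
clock: 13.52
eef_pos: [500.2, 66.4, 56.9]
tool_rot: [-3.139, 0.0, 1.796]
force: [-0.2, 0.7, 0.5]
width: 51.1
gripper_force: 0.0
```

Request:
arm_command(series=[0, 0, 0, 0, 0, 0, 0, 0, 0, 0, 0, 0, 0, 0, 0, 0, 0, 0, 0, 0, 0, 0, 0, 0, 0])

```text
clock: 13.93
eef_pos: [501.3, 66.4, 58.9]
tool_rot: [3.141, -0.0, 1.796]
force: [-1.1, -0.5, 5.1]
width: 10.5
gripper_force: 61.5
```

Request:
arm_command(series=[0, 0, 0, 0, 5, 0, 0, 0, 0, 10, 0, 0, 0, 0, 15, 0, 0, 0, 0, 20, 0, 0, 0, 0, 25])

```text
clock: 14.35
eef_pos: [501.4, 66.3, 58.9]
tool_rot: [3.141, -0.001, 1.356]
force: [-1.8, -0.7, 5.9]
width: 10.6
gripper_force: 61.6
```

Request:
arm_command(series=[0, 0, 0, 0, 5, 0, 0, 0, 0, 10, 0, 0, 0, 0, 15, 0, 0, 0, 0, 20, 0, 0, 0, 0, 20])

```text
clock: 14.77
eef_pos: [501.4, 66.3, 58.9]
tool_rot: [3.141, -0.0, 1.008]
force: [-1.9, -1.2, 6.5]
width: 10.8
gripper_force: 61.8
```

Request:
arm_command(series=[60, 0, 0, 0, 0, 60, 0, 0, 0, 0, 60, 0, 0, 0, 0, 60, 0, 0, -2, 0, 60, 0, 0, -5, 0])

```text
clock: 15.18
eef_pos: [499.1, 66.3, 106.6]
tool_rot: [-3.137, 0.004, 1.011]
force: [0.7, 0.7, -0.4]
width: 51.2
gripper_force: 0.0
```

```bash
python3 - <<'E'
from h import *
p,o=bars(); s=monitor.read_state(); print(s["eef_pos"],s["tool_rot"],s["qpos"],s["torque"])
E
```

```text
red 1370 rect [589.7 108.5] 43 16 ang 6.4 pca 13.4 mean [588.8 108.6  98.1]
white 1172 rect [458.6 154.4] 43 16 ang 4.4 pca 177.2 mean [460.3 154.1  98. ]
blue 827 rect [541.7 189.2] 24 17 ang 54.4 pca 48.0 mean [542.  189.9  98. ]
yellow 1229 rect [501.1  66. ] 43 17 ang 50.3 pca 58.5 mean [501.9  67.2  98.1]
[503.34136898  66.12512286 112.47451585] [ 3.13808367 -0.00332139  1.01045451] [-0.54027818  0.62414688  0.535607    2.01696193 -0.52901089  0.633473
 -0.21300935] [-0.00633043 -0.10609118 -0.02391007]
```

Request:
arm_command(series=[60, 1.7, 1.1, 0, 7, 60, 3.3, 2.1, 0, 14, 60, 5, 3.2, 0, 21, 60, 6.7, 4.2, 0, 28, 60, 8.4, 5.3, 0, 35])

```text
clock: 15.65
eef_pos: [591.4, 110.4, 108.0]
tool_rot: [-3.141, -0.0, 0.395]
force: [-0.7, -0.3, -0.7]
width: 51.5
gripper_force: 0.0
```

Request:
arm_command(series=[60, 0, 0, 0, 5, 60, 0, 0, 0, 10, 60, 0, 0, 1.5, 10, 60, 0, 0, 3.5, 10, 60, 0, 0, 5, 10])

```text
clock: 16.07
eef_pos: [590.5, 109.9, 56.8]
tool_rot: [-3.141, 0.0, 0.227]
force: [0.1, 0.3, -0.2]
width: 51.5
gripper_force: 0.0
```

Request:
arm_command(series=[0, 0, 0, 0, 0, 0, 0, 0, 0, 0, 0, 0, 0, 0, 0, 0, 0, 0, 0, 0, 0, 0, 0, 0, 0])

```text
clock: 16.48
eef_pos: [591.5, 109.3, 59.1]
tool_rot: [3.141, -0.002, 0.226]
force: [0.6, -1.4, 1.6]
width: 10.2
gripper_force: 62.1
```

```bash
cat > r.py <<'E'
from cell import monitor
s=monitor.read_state(); print("yaw",round(s["tool_rot"][2]*57.2958,2),"T",s["torque"].round(3),"F",s["force"].round(1),"tau7",round(s["tau"][6],3),"q7",round(s["qpos"][6],3),"t",s["clock"])
E
python3 r.py
```

```text
yaw 12.94 T [-0.131  0.028 -0.007] F [ 0.6 -1.4  1.6] tau7 -0.01 q7 -0.87 t 16.4833
```

Request:
arm_command(series=[0, 0, 0, 0, 6, 0, 0, 0, 0, 12, 0, 0, 0, 0, 18, 0, 0, 0, 0, 24, 0, 0, 0, 0, 24])

```text
clock: 16.9
eef_pos: [591.5, 108.8, 59.1]
tool_rot: [3.141, -0.002, -0.195]
force: [-0.7, -2.2, 4.4]
width: 10.7
gripper_force: 62.6
```

```bash
python3 r.py
```

```text
yaw -11.2 T [-0.279  0.079 -0.019] F [-0.7 -2.2  4.4] tau7 -0.885 q7 -1.21 t 16.9
```

Request:
arm_command(series=[0, 0, 0, 0, 2.5, 0, 0, 0, 0, 5, 0, 0, 0, 0, 5, 0, 0, 0, 0, 5, 0, 0, 0, 0, 5])

```text
clock: 17.32
eef_pos: [591.5, 108.8, 59.0]
tool_rot: [3.142, -0.002, -0.277]
force: [-0.6, -2.0, 6.0]
width: 10.4
gripper_force: 62.7
```

```bash
python3 r.py
```

```text
yaw -15.86 T [-0.456  0.067  0.024] F [-0.6 -2.   6. ] tau7 -0.037 q7 -1.276 t 17.3167
```

Request:
arm_command(series=[0, 0, 0, 0, 2.5, 0, 0, 0, 0, 5, 0, 0, 0, 0, 5, 0, 0, 0, 0, 5, 0, 0, 0, 0, 5])

```text
clock: 17.73
eef_pos: [591.5, 108.7, 59.0]
tool_rot: [-3.141, -0.002, -0.364]
force: [-1.0, -1.4, 5.9]
width: 10.4
gripper_force: 62.8
```

```bash
python3 r.py
```

```text
yaw -20.88 T [-0.415  0.066  0.071] F [-1.  -1.4  5.9] tau7 -0.038 q7 -1.349 t 17.7333
```

Request:
arm_command(series=[0, 0, 0, 0, 2, 0, 0, 0, 0, 4, 0, 0, 0, 0, 4, 0, 0, 0, 0, 4, 0, 0, 0, 0, 4])

```text
clock: 18.15
eef_pos: [591.5, 108.6, 59.1]
tool_rot: [-3.141, -0.002, -0.434]
force: [-0.7, -0.8, 5.8]
width: 10.3
gripper_force: 62.8
```

```bash
python3 r.py
```

```text
yaw -24.87 T [-0.554  0.122  0.039] F [-0.7 -0.8  5.8] tau7 -0.041 q7 -1.407 t 18.15
```

Request:
arm_command(series=[0, 0, 0, 0, 2.5, 0, 0, 0, 0, 5, 0, 0, 0, 0, 5, 0, 0, 0, 0, 5, 0, 0, 0, 0, 5])

```text
clock: 18.57
eef_pos: [591.4, 108.5, 59.0]
tool_rot: [-3.141, -0.002, -0.521]
force: [-1.0, -2.0, 4.9]
width: 10.0
gripper_force: 62.9
```

```bash
python3 r.py
```

```text
yaw -29.88 T [-0.522  0.136 -0.02 ] F [-1.  -2.   4.9] tau7 -0.038 q7 -1.481 t 18.5667
```

Request:
arm_command(series=[0, 0, 0, 0, 2.5, 0, 0, 0, 0, 5, 0, 0, 0, 0, 5, 0, 0, 0, 0, 5, 0, 0, 0, 0, 5])

```text
clock: 18.98
eef_pos: [591.3, 108.5, 59.0]
tool_rot: [-3.141, -0.002, -0.609]
force: [0.2, -2.2, 4.7]
width: 10.5
gripper_force: 62.9
```

```bash
python3 r.py
```

```text
yaw -34.88 T [-0.529  0.159  0.042] F [ 0.2 -2.2  4.7] tau7 -0.038 q7 -1.554 t 18.9833
```

Request:
arm_command(series=[0, 0, 0, 0, 2.5, 0, 0, 0, 0, 5, 0, 0, 0, 0, 5, 0, 0, 0, 0, 5, 0, 0, 0, 0, 5])

```text
clock: 19.4
eef_pos: [591.3, 108.4, 59.0]
tool_rot: [-3.141, -0.002, -0.696]
force: [-0.7, -2.7, 5.5]
width: 10.3
gripper_force: 62.9
```

```bash
python3 r.py
```

```text
yaw -39.88 T [-0.515  0.199  0.021] F [-0.7 -2.7  5.5] tau7 -0.038 q7 -1.629 t 19.4
```

Request:
arm_command(series=[0, 0, 0, 0, 2.5, 0, 0, 0, 0, 5, 0, 0, 0, 0, 5, 0, 0, 0, 0, 5, 0, 0, 0, 0, 5])

```text
clock: 19.82
eef_pos: [591.2, 108.3, 59.0]
tool_rot: [-3.141, -0.002, -0.783]
force: [-1.3, -2.8, 6.0]
width: 10.1
gripper_force: 62.9
```

```bash
python3 r.py
```

```text
yaw -44.87 T [-0.603  0.21   0.086] F [-1.3 -2.8  6. ] tau7 -0.13 q7 -1.705 t 19.8167
```

Red came up tight: the joint-7 torque, steady at -0.038 until now, rose to -0.13. I'll nip it 1.5° further, let go and move to white.

Request:
arm_command(series=[0, 0, 0, 0, 1.5, 0, 0, 0, 0, 1.5, 0, 0, 0, 0, 1.5, 0, 0, 0, 0, 1.5, 0, 0, 0, 0, 1.5])

```text
clock: 20.23
eef_pos: [591.2, 108.3, 59.0]
tool_rot: [-3.141, -0.002, -0.809]
force: [-0.5, -2.4, 5.1]
width: 10.2
gripper_force: 62.8
```

```bash
python3 r.py
```

```text
yaw -46.35 T [-0.589  0.206  0.172] F [-0.5 -2.4  5.1] tau7 -0.197 q7 -1.728 t 20.2333
```

Request:
arm_command(series=[60, 0, 0, 0, 0, 60, 0, 0, 0, 0, 60, 0, 0, 0, 0, 60, 0, 0, -2, 0, 60, 0, 0, -5, 0])

```text
clock: 20.65
eef_pos: [588.2, 110.3, 105.7]
tool_rot: [3.137, 0.004, -0.811]
force: [0.7, 0.1, -0.1]
width: 51.5
gripper_force: 0.0
```

Request:
arm_command(series=[60, -2.5, 1.3, 0, -7, 60, -5, 2.6, 0, -14, 60, -7.5, 3.8, 0, -21, 60, -10, 5.1, 0, -28, 60, -12.5, 6.4, 0, -35])

```text
clock: 21.07
eef_pos: [456.8, 157.0, 107.9]
tool_rot: [-3.141, 0.0, -0.194]
force: [0.6, 0.5, 0.4]
width: 51.4
gripper_force: 0.0
```

Request:
arm_command(series=[60, 0, 0, 0, -4, 60, 0, 0, 0, -8.3, 60, 0, 0, 1.5, -8.3, 60, 0, 0, 3.5, -8.3, 60, 0, 0, 5, -8.3])

```text
clock: 21.48
eef_pos: [458.0, 157.0, 57.3]
tool_rot: [-3.141, 0.0, -0.055]
force: [0.2, 0.3, 1.0]
width: 51.1
gripper_force: 0.0
```

Request:
arm_command(series=[0, 0, 0, 0, 0, 0, 0, 0, 0, 0, 0, 0, 0, 0, 0, 0, 0, 0, 0, 0, 0, 0, 0, 0, 0])

```text
clock: 21.9
eef_pos: [458.8, 155.7, 58.9]
tool_rot: [3.141, -0.001, -0.057]
force: [-0.7, -2.6, 3.2]
width: 10.3
gripper_force: 62.1
```

Request:
arm_command(series=[0, 0, 0, 0, 6, 0, 0, 0, 0, 12, 0, 0, 0, 0, 18, 0, 0, 0, 0, 24, 0, 0, 0, 0, 24])

```text
clock: 22.32
eef_pos: [458.8, 155.6, 58.8]
tool_rot: [3.142, -0.002, -0.48]
force: [-1.5, -2.1, 5.9]
width: 10.5
gripper_force: 62.4
```

Request:
arm_command(series=[0, 0, 0, 0, 1, 0, 0, 0, 0, 2, 0, 0, 0, 0, 2, 0, 0, 0, 0, 2, 0, 0, 0, 0, 2])

```text
clock: 22.73
eef_pos: [458.8, 155.6, 58.8]
tool_rot: [-3.141, -0.002, -0.511]
force: [-1.3, -2.5, 6.1]
width: 10.5
gripper_force: 62.4
```

```bash
python3 r.py
```

```text
yaw -29.26 T [-0.615  0.271  0.042] F [-1.3 -2.5  6.1] tau7 -0.046 q7 -1.441 t 22.7333
```

Request:
arm_command(series=[0, 0, 0, 0, 2.5, 0, 0, 0, 0, 5, 0, 0, 0, 0, 5, 0, 0, 0, 0, 5, 0, 0, 0, 0, 5])

```text
clock: 23.15
eef_pos: [458.8, 155.6, 58.8]
tool_rot: [-3.141, -0.001, -0.598]
force: [-1.3, -2.9, 5.3]
width: 10.3
gripper_force: 62.5
```

```bash
python3 r.py
```

```text
yaw -34.26 T [-0.599  0.324  0.036] F [-1.3 -2.9  5.3] tau7 -0.037 q7 -1.518 t 23.15
```

Request:
arm_command(series=[0, 0, 0, 0, 2.5, 0, 0, 0, 0, 5, 0, 0, 0, 0, 5, 0, 0, 0, 0, 5, 0, 0, 0, 0, 5])

```text
clock: 23.57
eef_pos: [458.8, 155.5, 58.8]
tool_rot: [-3.141, -0.001, -0.685]
force: [-0.9, -3.0, 5.5]
width: 10.5
gripper_force: 62.4
```

```bash
python3 r.py
```

```text
yaw -39.26 T [-0.632  0.237  0.071] F [-0.9 -3.   5.5] tau7 -0.037 q7 -1.596 t 23.5667
```

Request:
arm_command(series=[0, 0, 0, 0, 2.5, 0, 0, 0, 0, 5, 0, 0, 0, 0, 5, 0, 0, 0, 0, 5, 0, 0, 0, 0, 5])

```text
clock: 23.98
eef_pos: [458.8, 155.5, 58.8]
tool_rot: [-3.141, -0.002, -0.772]
force: [-1.9, -2.7, 5.3]
width: 10.5
gripper_force: 62.4
```

```bash
python3 r.py
```

```text
yaw -44.22 T [-0.659  0.262  0.158] F [-1.9 -2.7  5.3] tau7 -0.213 q7 -1.675 t 23.9833
```

White is tight at -0.213. Next is blue.

Request:
arm_command(series=[60, 0, 0, 0, 0, 60, 0, 0, 0, 0, 60, 0, 0, 0, 0, 60, 0, 0, -2, 0, 60, 0, 0, -5, 0])

```text
clock: 24.4
eef_pos: [456.3, 156.4, 106.8]
tool_rot: [3.137, 0.003, -0.772]
force: [-0.2, 0.3, -0.1]
width: 51.2
gripper_force: 0.0
```

Request:
arm_command(series=[60, 0.7, -1.8, 0, -7, 60, 1.4, -3.7, 0, -14, 60, 2, -5.5, 0, -21, 60, 2.7, -7.4, 0, -28, 60, 3.4, -9.2, 0, -35])

```text
clock: 24.82
eef_pos: [547.4, 199.7, 108.0]
tool_rot: [-3.141, 0.0, -0.155]
force: [0.1, -0.4, 0.8]
width: 51.4
gripper_force: 0.0
```

Request:
arm_command(series=[60, 0, 0, 0, -7, 60, 0, 0, 0, -14, 60, 0, 0, 0, -21, 60, 0, 0, 0, -28, 60, 0, 0, 0, -35])

```text
clock: 25.23
eef_pos: [546.6, 198.9, 107.9]
tool_rot: [-3.141, 0.0, 0.456]
force: [0.1, -0.4, -0.7]
width: 51.3
gripper_force: 0.0
```

Request:
arm_command(series=[60, 0, 0, 0, -7, 60, 0, 0, 0, -14, 60, 0, 0, 0, -21, 60, 0, 0, 1.5, -24, 60, 0, 0, 3, -24])

```text
clock: 25.65
eef_pos: [547.6, 199.1, 78.5]
tool_rot: [3.141, -0.003, 0.871]
force: [-0.6, 0.6, 0.4]
width: 51.4
gripper_force: 0.0
```

Request:
arm_command(series=[60, 0, 0, 1, 0, 60, 0, 0, 2, 0, 60, 0, 0, 2, 0, 60, 0, 0, 2, 0, 60, 0, 0, 2, 0])

```text
clock: 26.07
eef_pos: [547.2, 198.4, 58.4]
tool_rot: [3.141, -0.0, 0.868]
force: [0.3, 0.1, 0.1]
width: 50.9
gripper_force: 0.0
```

Request:
arm_command(series=[0, 0, 0, 0, 0, 0, 0, 0, 0, 0, 0, 0, 0, 0, 0, 0, 0, 0, 0, 0, 0, 0, 0, 0, 0])

```text
clock: 26.48
eef_pos: [547.4, 198.3, 58.7]
tool_rot: [3.141, -0.001, 0.868]
force: [-0.6, -0.8, 4.7]
width: 10.4
gripper_force: 62.1
```

Request:
arm_command(series=[0, 0, 0, 0, 6, 0, 0, 0, 0, 12, 0, 0, 0, 0, 18, 0, 0, 0, 0, 24, 0, 0, 0, 0, 24])

```text
clock: 26.9
eef_pos: [547.4, 198.4, 58.7]
tool_rot: [3.141, -0.001, 0.446]
force: [0.3, -0.6, 5.3]
width: 10.7
gripper_force: 62.4
```

Request:
arm_command(series=[0, 0, 0, 0, 1, 0, 0, 0, 0, 2, 0, 0, 0, 0, 2, 0, 0, 0, 0, 2, 0, 0, 0, 0, 2])

```text
clock: 27.32
eef_pos: [547.4, 198.4, 58.7]
tool_rot: [3.141, -0.001, 0.415]
force: [0.1, -0.1, 4.5]
width: 10.5
gripper_force: 62.3
```

```bash
python3 r.py
```

```text
yaw 23.78 T [-0.065  0.047 -0.009] F [ 0.1 -0.1  4.5] tau7 -0.049 q7 -0.903 t 27.3167
```

Request:
arm_command(series=[0, 0, 0, 0, 2.5, 0, 0, 0, 0, 5, 0, 0, 0, 0, 5, 0, 0, 0, 0, 5, 0, 0, 0, 0, 5])

```text
clock: 27.73
eef_pos: [547.4, 198.4, 58.7]
tool_rot: [3.142, -0.001, 0.328]
force: [0.7, -0.3, 4.8]
width: 10.4
gripper_force: 62.4
```

```bash
python3 r.py
```

```text
yaw 18.78 T [-0.137  0.057 -0.011] F [ 0.7 -0.3  4.8] tau7 -0.035 q7 -0.969 t 27.7333
```

Request:
arm_command(series=[0, 0, 0, 0, 2.5, 0, 0, 0, 0, 5, 0, 0, 0, 0, 5, 0, 0, 0, 0, 5, 0, 0, 0, 0, 5])

```text
clock: 28.15
eef_pos: [547.5, 198.4, 58.7]
tool_rot: [3.142, -0.001, 0.241]
force: [0.7, 0.5, 5.3]
width: 10.3
gripper_force: 62.4
```

```bash
python3 r.py
```

```text
yaw 13.78 T [-0.046  0.012  0.001] F [0.7 0.5 5.3] tau7 -0.035 q7 -1.036 t 28.15
```

Request:
arm_command(series=[0, 0, 0, 0, 2.5, 0, 0, 0, 0, 5, 0, 0, 0, 0, 5, 0, 0, 0, 0, 5, 0, 0, 0, 0, 5])

```text
clock: 28.57
eef_pos: [547.4, 198.4, 58.7]
tool_rot: [-3.142, -0.001, 0.154]
force: [0.9, -0.0, 6.3]
width: 10.4
gripper_force: 62.4
```

```bash
python3 r.py
```

```text
yaw 8.82 T [-0.11   0.004  0.186] F [ 0.9 -0.   6.3] tau7 -0.192 q7 -1.103 t 28.5667
```

Blue is tight at -0.192. Yellow is last.

Request:
arm_command(series=[60, 0, 0, 0, 0, 60, 0, 0, 0, 0, 60, 0, 0, 0, 0, 60, 0, 0, -2, 0, 60, 0, 0, -5, 0])

```text
clock: 28.98
eef_pos: [544.2, 198.1, 105.8]
tool_rot: [3.141, 0.006, 0.153]
force: [1.0, 0.9, 0.6]
width: 51.4
gripper_force: 0.0
```

Request:
arm_command(series=[60, -1.3, 2.5, 0, -7, 60, -2.6, 4.9, 0, -14, 60, -3.9, 7.4, 0, -21, 60, -5.2, 9.9, 0, -28, 60, -6.5, 12.4, 0, -35])

```text
clock: 29.4
eef_pos: [500.6, 65.1, 107.9]
tool_rot: [-3.142, 0.0, 0.771]
force: [1.0, -0.2, -0.3]
width: 51.3
gripper_force: 0.0
```

Request:
arm_command(series=[60, 0, 0, 0, -7, 60, 0, 0, 0, -14, 60, 0, 0, 1, -14, 60, 0, 0, 2, -14, 60, 0, 0, 3, -14])

```text
clock: 29.82
eef_pos: [501.1, 66.3, 76.7]
tool_rot: [-3.141, 0.0, 1.006]
force: [0.2, -0.2, 0.7]
width: 51.6
gripper_force: 0.0
```

Request:
arm_command(series=[60, 0, 0, 1, 0, 60, 0, 0, 2, 0, 60, 0, 0, 2, 0, 60, 0, 0, 2, 0, 60, 0, 0, 2, 0])

```text
clock: 30.23
eef_pos: [501.5, 65.9, 57.9]
tool_rot: [3.142, 0.0, 1.008]
force: [1.2, -1.1, -0.1]
width: 51.3
gripper_force: 0.0
```

Request:
arm_command(series=[0, 0, 0, 0, 0, 0, 0, 0, 0, 0, 0, 0, 0, 0, 0, 0, 0, 0, 0, 0, 0, 0, 0, 0, 0])

```text
clock: 30.65
eef_pos: [501.4, 66.3, 58.6]
tool_rot: [-3.141, -0.001, 1.008]
force: [-0.8, -0.1, 5.5]
width: 10.5
gripper_force: 61.7
```

Request:
arm_command(series=[0, 0, 0, 0, 6, 0, 0, 0, 0, 12, 0, 0, 0, 0, 18, 0, 0, 0, 0, 24, 0, 0, 0, 0, 24])

```text
clock: 31.07
eef_pos: [501.4, 66.2, 58.6]
tool_rot: [-3.141, -0.0, 0.585]
force: [-2.1, 0.6, 7.5]
width: 10.3
gripper_force: 62.0
```

Request:
arm_command(series=[0, 0, 0, 0, 1, 0, 0, 0, 0, 2, 0, 0, 0, 0, 2, 0, 0, 0, 0, 2, 0, 0, 0, 0, 2])

```text
clock: 31.48
eef_pos: [501.4, 66.2, 58.6]
tool_rot: [-3.141, -0.001, 0.554]
force: [-2.0, -0.2, 6.4]
width: 10.5
gripper_force: 61.9
```

```bash
python3 r.py
```

```text
yaw 31.76 T [0.064 0.34  0.091] F [-2.  -0.2  6.4] tau7 -0.044 q7 -0.519 t 31.4833
```

Request:
arm_command(series=[0, 0, 0, 0, 2.5, 0, 0, 0, 0, 5, 0, 0, 0, 0, 5, 0, 0, 0, 0, 5, 0, 0, 0, 0, 5])

```text
clock: 31.9
eef_pos: [501.4, 66.2, 58.6]
tool_rot: [-3.141, -0.001, 0.467]
force: [-2.4, 0.2, 6.2]
width: 10.4
gripper_force: 61.9
```

```bash
python3 r.py
```

```text
yaw 26.76 T [0.099 0.392 0.004] F [-2.4  0.2  6.2] tau7 -0.035 q7 -0.581 t 31.9
```

Request:
arm_command(series=[0, 0, 0, 0, 2.5, 0, 0, 0, 0, 5, 0, 0, 0, 0, 5, 0, 0, 0, 0, 5, 0, 0, 0, 0, 5])

```text
clock: 32.32
eef_pos: [501.4, 66.2, 58.6]
tool_rot: [-3.141, -0.0, 0.38]
force: [-1.8, 0.5, 5.9]
width: 10.4
gripper_force: 61.9
```

```bash
python3 r.py
```

```text
yaw 21.77 T [0.076 0.429 0.079] F [-1.8  0.5  5.9] tau7 -0.035 q7 -0.643 t 32.3167
```

Request:
arm_command(series=[0, 0, 0, 0, 2.5, 0, 0, 0, 0, 5, 0, 0, 0, 0, 5, 0, 0, 0, 0, 5, 0, 0, 0, 0, 5])

```text
clock: 32.73
eef_pos: [501.4, 66.1, 58.6]
tool_rot: [-3.141, -0.0, 0.292]
force: [-1.2, 1.2, 6.3]
width: 10.8
gripper_force: 61.9
```

```bash
python3 r.py
```

```text
yaw 16.76 T [ 0.019  0.364 -0.008] F [-1.2  1.2  6.3] tau7 -0.035 q7 -0.706 t 32.7333
```

Request:
arm_command(series=[0, 0, 0, 0, 2.5, 0, 0, 0, 0, 5, 0, 0, 0, 0, 5, 0, 0, 0, 0, 5, 0, 0, 0, 0, 5])

```text
clock: 33.15
eef_pos: [501.4, 66.1, 58.6]
tool_rot: [-3.141, -0.0, 0.205]
force: [-1.3, 1.6, 6.6]
width: 10.5
gripper_force: 61.9
```

```bash
python3 r.py
```

```text
yaw 11.76 T [0.021 0.388 0.081] F [-1.3  1.6  6.6] tau7 -0.035 q7 -0.77 t 33.15
```

Request:
arm_command(series=[0, 0, 0, 0, 2.5, 0, 0, 0, 0, 5, 0, 0, 0, 0, 5, 0, 0, 0, 0, 5, 0, 0, 0, 0, 5])

```text
clock: 33.57
eef_pos: [501.4, 66.1, 58.6]
tool_rot: [-3.141, -0.0, 0.118]
force: [-2.4, 1.3, 6.1]
width: 10.1
gripper_force: 62.0
```

```bash
python3 r.py
```

```text
yaw 6.76 T [0.017 0.414 0.08 ] F [-2.4  1.3  6.1] tau7 -0.035 q7 -0.834 t 33.5667
```

Request:
arm_command(series=[0, 0, 0, 0, 2.5, 0, 0, 0, 0, 5, 0, 0, 0, 0, 5, 0, 0, 0, 0, 5, 0, 0, 0, 0, 5])

```text
clock: 33.98
eef_pos: [501.4, 66.1, 58.6]
tool_rot: [-3.141, -0.0, 0.031]
force: [-1.3, -0.1, 6.0]
width: 10.6
gripper_force: 62.0
```

```bash
python3 r.py
```

```text
yaw 1.76 T [0.011 0.355 0.036] F [-1.3 -0.1  6. ] tau7 -0.035 q7 -0.899 t 33.9833
```

Request:
arm_command(series=[0, 0, 0, 0, 2.5, 0, 0, 0, 0, 5, 0, 0, 0, 0, 5, 0, 0, 0, 0, 5, 0, 0, 0, 0, 5])

```text
clock: 34.4
eef_pos: [501.3, 66.1, 58.6]
tool_rot: [-3.141, -0.0, -0.057]
force: [-1.5, 0.3, 5.5]
width: 10.0
gripper_force: 62.0
```

```bash
python3 r.py
```

```text
yaw -3.24 T [-0.029  0.409  0.045] F [-1.5  0.3  5.5] tau7 -0.035 q7 -0.964 t 34.4
```

Request:
arm_command(series=[0, 0, 0, 0, 2.5, 0, 0, 0, 0, 5, 0, 0, 0, 0, 5, 0, 0, 0, 0, 5, 0, 0, 0, 0, 5])

```text
clock: 34.82
eef_pos: [501.4, 66.1, 58.6]
tool_rot: [-3.141, -0.0, -0.144]
force: [-1.5, -0.6, 6.4]
width: 10.2
gripper_force: 62.0
```

```bash
python3 r.py
```

```text
yaw -8.23 T [0.009 0.416 0.082] F [-1.5 -0.6  6.4] tau7 -0.068 q7 -1.031 t 34.8167
```

The yellow torque has begun to rise, so I'll give it 2.5° more, let go and back away.

Request:
arm_command(series=[0, 0, 0, 0, 1.5, 0, 0, 0, 0, 2.5, 0, 0, 0, 0, 2.5, 0, 0, 0, 0, 2.5, 0, 0, 0, 0, 2.5])

```text
clock: 35.23
eef_pos: [501.4, 66.1, 58.6]
tool_rot: [-3.141, -0.0, -0.187]
force: [-2.0, -0.6, 5.5]
width: 10.1
gripper_force: 62.0
```

```bash
python3 r.py
```

```text
yaw -10.71 T [-0.032  0.441  0.169] F [-2.  -0.6  5.5] tau7 -0.183 q7 -1.064 t 35.2333
```

Request:
arm_command(series=[60, 0, 0, 0, 0, 60, 0, 0, 0, 0, 60, 0, 0, 0, 0, 60, 0, 0, -2, 0, 60, 0, 0, -5, 0])

```text
clock: 35.65
eef_pos: [499.4, 65.9, 106.6]
tool_rot: [3.14, 0.005, -0.188]
force: [0.2, 0.0, 0.1]
width: 51.3
gripper_force: 0.0
```

Request:
arm_command(series=[60, 0, 0, -2, -7, 60, 0, 0, -4, -14, 60, 0, 0, -6, -21, 60, 0, 0, -8, -28, 60, 0, 0, -9, -35])

```text
clock: 36.07
eef_pos: [502.5, 65.6, 200.1]
tool_rot: [3.14, -0.003, 0.429]
force: [-0.6, -0.0, -0.3]
width: 51.3
gripper_force: 0.0
```

Request:
arm_command(series=[60, 0, 0, 0, -7, 60, 0, 0, 0, -14, 60, 0, 0, 0, -21, 60, 0, 0, 0, -28, 60, 0, 0, 0, -28])

```text
clock: 36.48
eef_pos: [501.4, 65.9, 198.2]
tool_rot: [-3.141, -0.001, 0.915]
force: [-0.2, 0.0, 0.7]
width: 51.5
gripper_force: 0.0
```

```bash
python3 - <<'E'
from h import *
p,o=bars(); cv2.imwrite("pics/w9.png",p[:,:,::-1])
E
python3 r.py
```

```text
red 653 rect [590.1 108.2] 16 43 ang 144.2 pca 138.3 mean [589.4 108.6  98.2]
white 564 rect [459.  154.1] 16 42 ang 146.8 pca 140.1 mean [459.5 153.9  98. ]
blue 618 rect [547.3 196.8] 43 16 ang 11.7 pca 13.0 mean [547.3 196.4  98. ]
yellow 604 rect [501.3  66.3] 16 43 ang 178.8 pca 173.0 mean [502.   66.5  98. ]
yaw 52.09 T [-0.003  0.028  0.052] F [-0.4 -0.5 -0.3] tau7 0.413 q7 -0.427 t 36.5333
```

View pics/w9.png

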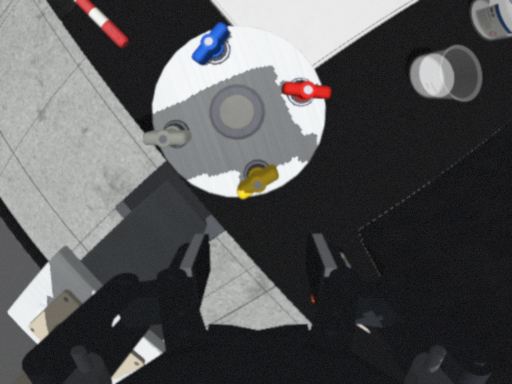

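The picture shows red at (305,90), white (165,135), blue (212,43) and yellow (258,182), at the angles I left them. The cap is still centred at (237,110), the beaker is standing at (445,75), and the gripper is clear. I'm handing the job in.

```bash
python3 -c "
from cell import workorder; print(workorder.finish_job())"
```

```text
the job is handed in; nothing more can be done
None
```

I tightened all four knobs in star order in two passes, each to about 0.2 N m by feel, let go with the cap still centred and the beaker standing, and handed the job in at about 36.5 s; the hand-in returned no verdict, and I did not check the vials in the last picture.

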